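Take the left-hand gland nut off the flange adapter

TASK

Unscrew the green gland nut from the flange adapter: its thread is left-handed, so it comes off clockwise seen from above. Feel your way and never strain or force the thread, draw the nut straight up off the spigot, and set it gently down flat in the blue tray, same way up, and let go. Leave the purple cover, the copper washers and the lamp switch as they are.

Things in the scene. Friction and masses are not known exactly. Their poses are not given: they have to be found in the camera images.
- adapter: Cast steel flange adapter bolted to the cart top; it does not move. Round flange 110 mm across, 16 mm thick, with six 5 mm high bolt heads; hub 52 mm across up to 34 mm; then a bright steel threaded spigot, 32 mm across the thread, up to 70 mm. Origin: centre of its underside, z up along the spigot. Its yaw does not tell where the thread begins.
- nut: Green iron gland nut, about 0.2 kg, loose, screwed down on the spigot with its underside on the hub. Hexagon 46 mm across flats, 30 mm high, open bore 35 mm, 1.5 mm side play on the spigot. Origin: centre of its underside, z up; flats face along its x axis and every 60 degrees from it. Dark notches in its corners mark a left-hand thread.
- nut_lugs (a point): Centre between the nut's two inner lugs, 12 mm above its underside. The lugs run in a coarse left-hand thread with 1.2 mm of up-and-down play: first a level stretch, then a climb of 4.5 mm in 0.45 rad clockwise, then an open gap 0.17 rad wide where the nut lifts straight out, then a hard stop.
- spigot_top (a point): Centre of the spigot's top end, 70 mm above the cart. The thread's phase is hidden: the gap opens after 0.6 to 1.55 rad of clockwise turn from the start and 0.17 rad later comes the stop. It must be felt: a light upward pull (5 to 10 N) is resisted until the gap, then the nut rises freely.
- hub_face (a point): Centre of the hub's top face, 34 mm above the cart, where the nut's underside starts. The thread bears at most 25 N: it is strained if the nut is turned without rising on the climb, pulled hard before the gap, or turned against a stop (there is one 0.05 to 0.95 rad counter-clockwise of the start too).
- tray: Blue open metal parts tray fixed to the cart, outside 160 x 160 x 22 mm, walls and floor 5 mm thick. Origin: centre of its underside, z up.
- cover: Purple plastic coupler cover, loose, 54 mm across, 24 mm high. Origin: centre of its underside.
- washer1: Copper crush washer, loose, 34 mm across, 5 mm thick. Origin: centre of its underside.
- washer2: Second copper crush washer, same as the first.
- toggle (a joint): Black toggle switch on the grey lamp base, rad; 0 as found, swings to 0.8.
Things that resemble listed ones, but are neither listed nor needed, are in the scene too. Leave any white look-alike of the nut alone.

How it is judged:
On the way:
1. the nut is off its thread and drawn straight up clear of the spigot (z of nut in the frame of adapter above 0.062 m and horizontal distance between nut and adapter below 0.02 m and angle between nut's own z axis and vertical below 0.25 rad), for 0.05 s.
At the end, for the whole second after the job is handed in: The nut lies flat on the floor of the blue tray (within 56 mm of its centre along each side, underside within 4 mm of the floor, tilted less than 0.1 rad, same way up), at rest and released (x of nut in the frame of tray between -0.056 and 0.056 m and y of nut in the frame of tray between -0.056 and 0.056 m and z of nut in the frame of tray below 0.009 m and angle between nut's own z axis and vertical below 0.1 rad and linear speed of nut below 0.02 m/s); the robot touches nothing.
It fails at once if the thread is strained: more than 25 N between nut and adapter (contact force between nut and adapter above 25 N).
It fails at once if the nut is pressed hard into the tray: more than 50 N (contact force between nut and tray above 50 N).
It fails at once if the nut is dropped (falls freely, faster than 0.35 m/s) (linear speed of nut above 0.35 m/s and not (contact force between the fingers and nut above 0.1 N)).
It fails at once if the purple cover or a copper washer is moved by more than 15 mm (distance of any of cover, washer1, washer2 from where it was at the start of the episode above 0.015 m).
It fails at once if the lamp switch is moved by more than 0.3 rad (value of joint toggle above 0.3 rad).
It also fails if it takes over 72 s, if anything falls off the work surface, if the arm or the gripper's body presses on something with over 40 N, if the wrist force passes 120 N, or if a joint passes its speed limit or range.

ROBOT

A 6-joint arm with a two-finger parallel gripper is mounted at the origin on the work surface. World frame = base frame: x ahead of the robot, y to its left, z up, the work surface at z = 0. Lengths are in m, angles in rad, forces in N, time in s.
With the tool pointing down it reaches from about 0.3 to 0.85 m from the base axis. Payload 4.2 kg.
Tool frame: the origin (TCP) lies between the finger pads; the fingertips stand 8 mm ahead of it and the grasp point (between the pads) lies 11 mm behind it; z points along the fingers, y is the line along which they close (so a half turn about z gives the same grasp; the last joint's range is limited). The gripper opens to 91 mm and grips with 3 to 60 N. Pads are 32 mm wide; open, the fingers measure 118 mm over their backs; the gripper's body (76 mm by 178 mm) begins 60 mm behind the grasp point.
Start: joints at [1.306, 0.32, 1.565, -0, 1.257, -0.02], TCP at [0.139, 0.558, 0.222] pointing down, gripper open.
Joint ranges: [-3.11, 3.11], [-0.84, 2.01], [0.21, 2.61], [-1.34, 4.49], [0.05, 2.63], [-2.56, 2.56]. Speed limits (rad/s): [2.57, 2.57, 3.14, 3.14, 3.14, 3.14].

INTERFACE

Orientations are given as a unit quaternion [x, y, z, w].
In Python, from bench import * gives the robot as it stands.
- The arm moves only by the shell command python3 -m creep 'ROWS' [FORCE]. ROWS is a JSON list of rows, 1 to 12 of them, each of 7 numbers: the finger opening in m, then dx, dy, dz in m, then a rotation vector rx, ry, rz in rad; each row shifts and turns the commanded pose from where the row before left it, along the tool's axes as they then stand; what a row does not reach is not made up. A row lasts 1/12 s, in which the tool goes at most 0.0417 m and 0.125 rad, less where a joint would pass 70% of its speed; a pose out of reach is approached as far as the arm can. The fingers move at their own pace and stop on an object; FORCE is the grip in N (left out, the last holds). Time passes only in rows, so rows that do not move let the fingers close. It prints the time, the measured TCP pose, the force, the opening and the grip force at its end.
- read_state(): the state, without advancing time (a new reading comes with each control period).
- get_image(name): name is "side" or "top" or "wrist"; returns a dict with "frame" (384x512x3 uint8, red, green, blue), "camera_matrix" (3x3 intrinsics, pixels), "rvec" (rotation vector, rad) and "tvec" (3), from world to camera coordinates, as OpenCV has them; the wrist camera has in their place "hand_eye" (4x4, takes a point from camera to tool coordinates, whose origin is the TCP and whose axes are the flange's). Camera axes: x right, y down, z forward; pixel columns grow to the right and rows downward; lengths in m; the calibration is good to about 2 mm. A picture is of the moment at which its call begins: read the wrist's pose just before it. There is no depth.
- finish_job(): hands the job in; it is judged then, once.
The state is a dict: "clock": time; "qpos": joint angles; "joint_vel": joint speeds; "joint_efforts": joint torques, N m; "position": TCP position; "tcp_rot": TCP orientation; "ft_force": force on the tool from outside, world axes, zero at the start; "moment": the same for the moment, N m; "finger_gap": finger opening in m; "finger_force": force on a finger pad.
Only numpy, scipy, OpenCV 4.12 (cv2) and the standard library are available. Lean on these libraries where they do the work, as an engineer would, in place of code of your own. Each camera call takes 0.05 s, during which the arm holds its last target. There are 200 camera calls.

## Working session

There is one attempt and no reset: what is moved stays moved. The work goes in short steps, Python scripts to look and compute and a shell command to move; the robot and the scene stay as the last step left them, time stands still between calls to the robot, and variables do not carry over. Pictures are saved under pics/ and viewed, at most 10 in all, crops included, and the job is handed in when it is done.

```bash
mkdir -p pics; ls; python3 - <<'E'
from bench import *
import cv2
for n in("top","side"):
    d=get_image(n);cv2.imwrite(f"pics/{n}0.png",d["frame"][:,:,::-1])
    print(n,d["camera_matrix"].tolist(),d["rvec"],d["tvec"])
s=read_state();print(s)
E
```

```text
pics
top [[429.9250915022288, 0.0, 256.5425159667464], [0.0, 429.9250915022288, 187.85790522199972], [0.0, 0.0, 1.0]] [ 2.19528889 -2.00679791  0.21996378] [-0.19990302  0.55115055  0.93901827]
side [[433.7927744754636, 0.0, 252.1758583316726], [0.0, 433.7927744754636, 195.55160126072653], [0.0, 0.0, 1.0]] [ 0.044417   -2.88184543  1.18252335] [0.54895563 0.16254034 1.03258783]
{'clock': 0.1, 'qpos': array([ 1.30603713e+00,  3.20208789e-01,  1.56551698e+00,  9.31357682e-07,
        1.25738059e+00, -2.00070124e-02]), 'joint_vel': array([-0.00016521, -0.00176073, -0.00372336, -0.00119848, -0.00076997,
        0.00137404]), 'joint_efforts': array([ 5.24346433e-04, -4.13332772e+01, -2.32509255e+01,  7.30965030e-02,
        4.21612593e-02, -5.40652297e-05]), 'position': array([0.13922524, 0.55745967, 0.2212309 ]), 'tcp_rot': array([ 1.22070981e-01,  9.92521084e-01, -7.49131129e-04, -1.07837718e-04]), 'ft_force': array([-0.15906143, -0.09212773, -0.2591929 ]), 'moment': array([ 0.01551589, -0.0170955 , -0.02070357]), 'finger_force': 0.0, 'finger_gap': 0.09112528294923575}
```

View pics/top0.png

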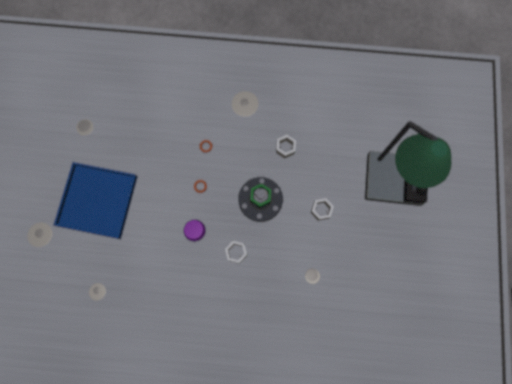

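View pics/side0.png

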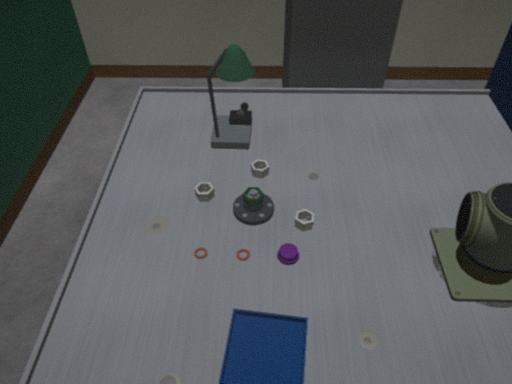

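Top view: green nut on the dark flange at (261,195). Look-alikes are the white nuts at (286,146), (322,209) and (236,252), and the green lamp shade at (423,160). By colour and seat, I choose (261,195). Tray is at (96,200), cover at (195,230), washers at (206,146) and (200,186). In the side view the nut is at (253,195), with the white nuts at (204,190), (260,168) and (304,219).

```bash
cat > h.py <<'E'
from bench import *
import cv2, numpy as np
from scipy.spatial.transform import Rotation as R
def ray(d,uv):
    Rm=cv2.Rodrigues(np.array(d["rvec"],float))[0]; K=np.array(d["camera_matrix"])
    v=Rm.T@np.linalg.inv(K)@np.array([uv[0],uv[1],1.]); return -Rm.T@np.array(d["tvec"]).ravel(),v
def onz(d,uv,z):
    c,v=ray(d,uv); return c+v*(z-c[2])/v[2]
def wristcal():
    s=read_state(); d=get_image("wrist"); T=np.eye(4); T[:3,:3]=R.from_quat(s["tcp_rot"]).as_matrix(); T[:3,3]=s["position"]
    C=np.linalg.inv(T@np.array(d["hand_eye"])); d["rvec"]=cv2.Rodrigues(C[:3,:3])[0]; d["tvec"]=C[:3,3]; return d
def mask(f,lo,hi):
    return cv2.inRange(cv2.cvtColor(f,cv2.COLOR_RGB2HSV),lo,hi)
def blobs(m,amin=30):
    cs,_=cv2.findContours(m,cv2.RETR_EXTERNAL,cv2.CHAIN_APPROX_NONE); return [c for c in cs if cv2.contourArea(c)>amin]
E
python3 - <<'E'
from h import *
d=get_image("top");f=d["frame"]
for nm,lo,hi,z in(("green",(45,90,30),(85,255,255),.064),("blue",(100,120,30),(120,255,255),.022),("purple",(135,80,30),(160,255,255),.024),("red",(0,90,50),(15,255,255),.005)):
    for c in blobs(mask(f,lo,hi)):
        r=cv2.minAreaRect(c);P=np.array([onz(d,p,z)[:2] for p in cv2.boxPoints(r)])
        h=np.array([onz(d,p,z)[:2] for p in c[:,0]]); mc,mr=cv2.minEnclosingCircle(c)
        print(nm,np.round(mc,1),round(mr,1),"world",onz(d,mc,z).round(4),"box",P.round(3).tolist())
m=mask(f,(0,0,0),(180,120,85)); m[:150]=0;m[240:]=0;m[:,:232]=0;m[:,290:]=0
for c in blobs(m,200):
    e=cv2.fitEllipse(cv2.convexHull(c));print("flange",e,onz(d,e[0],.016).round(4))
cv2.imwrite("pics/top1.png",cv2.resize(f[155:235,220:300,::-1],None,fx=7,fy=7,interpolation=2))
s=get_image("side"); c=max(blobs(mask(s["frame"][185:225,235:275],(45,60,20),(90,255,255)),10),key=cv2.contourArea);print(cv2.boundingRect(c))
E
```

```text
green [260.5 195. ] 11.3 world [ 0.5499 -0.1604  0.064 ] box [[0.574, -0.134], [0.578, -0.18], [0.526, -0.184], [0.522, -0.139]]
green [423.3 160. ] 27.6 world [ 0.668 -0.534  0.064] box [[0.724, -0.469], [0.735, -0.595], [0.608, -0.594], [0.597, -0.471]]
blue [ 95. 200.] 46.6 world [0.5108 0.2342 0.022 ] box [[0.444, 0.32], [0.603, 0.316], [0.581, 0.146], [0.423, 0.156]]
purple [194. 230.] 10.6 world [ 0.4602 -0.0113  0.024 ] box [[0.482, 0.015], [0.486, -0.032], [0.439, -0.037], [0.435, 0.009]]
red [199.9 185.9] 6.0 world [ 0.5713 -0.0096  0.005 ] box [[0.585, 0.007], [0.587, -0.02], [0.56, -0.024], [0.557, 0.003]]
red [205.5 146. ] 5.9 world [ 0.6746 -0.0116  0.005 ] box [[0.686, 0.004], [0.689, -0.024], [0.663, -0.027], [0.66, 0.001]]
flange ((260.09014892578125, 199.078857421875), (43.78798294067383, 44.08161544799805), 12.991198539733887) [ 0.5497 -0.16    0.016 ]
(9, 2, 19, 21)
```

View pics/top1.png

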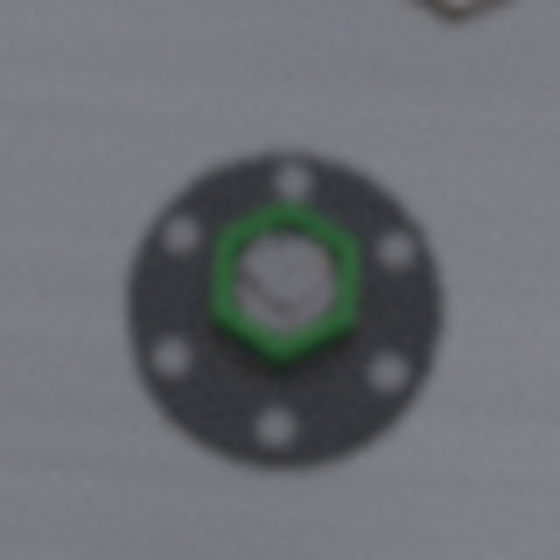

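The crop confirms a green hexagon seated on the dark flange, at crop (284,282) of 560, with flats facing left and right. Moving above it.

```bash
r='[0.091,-0.0238,-0.025,0,0,0,0]'; python3 -m creep '[[0.091,-0.0238,-0.025,0,0,0,0],[0.091,-0.0238,-0.025,0,0,0,0],[0.091,-0.0238,-0.025,0,0,0,0],[0.091,-0.0238,-0.025,0,0,0,0],[0.091,-0.0238,-0.025,0,0,0,0],[0.091,-0.0238,-0.025,0,0,0,0],[0.091,-0.0238,-0.025,0,0,0,0],[0.091,-0.0238,-0.025,0,0,0,0],[0.091,-0.0238,-0.025,0,0,0,0],[0.091,-0.0238,-0.025,0,0,0,0],[0.091,-0.0238,-0.025,0,0,0,0],[0.091,-0.0238,-0.025,0,0,0,0]]'
python3 -m creep '[[0.091,-0.0238,-0.025,0,0,0,0],[0.091,-0.0238,-0.025,0,0,0,0],[0.091,-0.0238,-0.025,0,0,0,0],[0.091,-0.0238,-0.025,0,0,0,0],[0.091,-0.0238,-0.025,0,0,0,0],[0.091,-0.0238,-0.025,0,0,0,0],[0.091,-0.0238,-0.025,0,0,0,0],[0.091,-0.0238,-0.025,0,0,0,0],[0.091,-0.0238,-0.025,0,0,0,0],[0.091,-0.0238,-0.025,0,0,0,0],[0.091,-0.0238,-0.025,0,0,-0.12,0],[0.091,0,0,0,0,0,0]]' | tail -5
python3 - <<'E'
from h import *
d=wristcal();s=read_state();print(s["position"],s["tcp_rot"],s["clock"],s["qpos"]);print(np.round(d["hand_eye"],3).tolist(),d["camera_matrix"])
cv2.imwrite("pics/w0.png",d["frame"][:,:,::-1])
E
```

```text
clock: 1.2
position: [0.3441, 0.196, 0.222]
tcp_rot: [0.122, 0.993, 0.0, 0.0]
ft_force: [1.2, 1.5, 0.0]
finger_gap: 0.0912
finger_force: 0.0
position: [0.5316, -0.1368, 0.2213]
tcp_rot: [0.124, 0.99, -0.009, 0.061]
ft_force: [-0.4, 0.2, -0.4]
finger_gap: 0.0909
finger_force: 0.0
[ 0.53039866 -0.13446665  0.22131835] [ 0.12357883  0.99055291 -0.00736148  0.05898324] 2.25 [-0.27091608  0.21674607  1.71695043  0.00303105  1.08897641 -1.59472478]
[[-0.0, -0.97, -0.245, 0.069], [1.0, -0.0, 0.0, -0.001], [-0.0, -0.245, 0.97, -0.163], [0.0, 0.0, 0.0, 1.0]] [[268.18190279   0.         251.59892974]
 [  0.         268.18190279 191.8554479 ]
 [  0.           0.           1.        ]]
```

I put that turn in the ry column by mistake, so I'm undoing it and then adding the yaw.

```bash
python3 -m creep '[[0.091,0,0,0,0,0.12,0],[0.091,0,0,0,0,0,-0.12],[0.091,0,0,0,0,0,-0.12],[0.091,-0.02,-0.025,0,0,0,0],[0.091,0,0,0,0,0,0],[0.091,0,0,0,0,0,0]]'
cat > w.py <<'E'
from h import *
import sys
d=wristcal();f=d["frame"];s=read_state();Rt=R.from_quat(s["tcp_rot"]).as_matrix()
print("pos",s["position"].round(4),"yaw of tool y",np.arctan2(Rt[1,1],Rt[0,1]).round(3),"z axis",Rt[:,2].round(4),s["clock"].round(2))
z=float(sys.argv[2])
for c in blobs(mask(f,(45,90,25),(85,255,255)),100):
    P=np.array([onz(d,p,z)[:2] for p in c[:,0]],np.float32); (x,y),(w,h),a=cv2.minAreaRect(P*1000); cc,rr=cv2.minEnclosingCircle(P*1000)
    q=cv2.approxPolyDP(c,5,True)[:,0]
    print("px",cv2.minEnclosingCircle(c),"rect",x,y,w,h,a,"circ",cc,rr)
    for p in q: print("   ",p,onz(d,p,z)[:2].round(4))
cv2.imwrite(f"pics/{sys.argv[1]}.png",f[:,:,::-1])
E
python3 w.py w1 0.064
```

```text
clock: 2.75
position: [0.5512, -0.1573, 0.2216]
tcp_rot: [0.003, 1.0, 0.0, -0.001]
ft_force: [-1.1, 0.8, -0.0]
finger_gap: 0.0908
finger_force: 0.0Traceback (most recent call last):
  File "w.py", line 4, in <module>
    print("pos",s["position"].round(4),"yaw of tool y",np.arctan2(Rt[1,1],Rt[0,1]).round(3),"z axis",Rt[:,2].round(4),s["clock"].round(2))
                                                                                                                      ^^^^^^^^^^^^^^^^
AttributeError: 'float' object has no attribute 'round'
```

```bash
sed -i 's/s\["clock"\].round(2)/s["clock"]/' w.py; python3 w.py w1 0.064
```

```text
pos [ 0.5504 -0.1567  0.2218] yaw of tool y 1.566 z axis [-0.0014  0.0011 -1.    ] 2.85
px ((247.18417358398438, 181.814208984375), 21.889753341674805) rect 549.5686645507812 -163.24050903320312 53.628822326660156 46.261417388916016 0.456102579832077 circ (549.7000732421875, -163.15713500976562) 27.035062789916992
    [246 160] [ 0.5228 -0.1643]
    [228 179] [ 0.5458 -0.1864]
    [229 194] [ 0.5647 -0.1857]
    [248 203] [ 0.5764 -0.1623]
    [266 193] [ 0.5636 -0.14  ]
    [266 172] [ 0.5374 -0.1402]
```

View pics/w1.png

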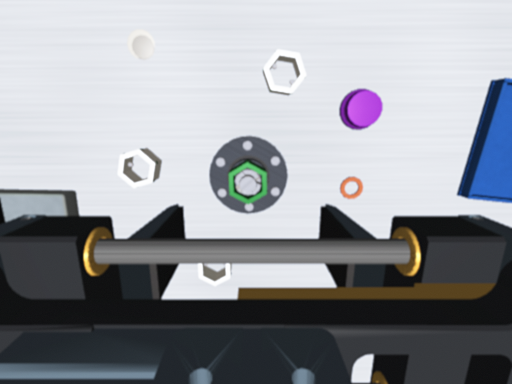

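Wrist view: green nut at (247,182) on the flange. The white nuts at (139,167), (285,72) and (214,272), the cover at (361,108) and the washer at (351,187) are all clear of the fingers. Descending partway and re-measuring.

```bash
python3 -m creep '[[0.091,0.0007,-0.0053,0.034,0,0,-0.015],[0.091,0,0,0.034,0,0,0],[0.091,0,0,0.034,0,0,0],[0.091,0,0,0,0,0,0],[0.091,0,0,0,0,0,0],[0.091,0,0,0,0,0,0]]'; python3 w.py w2 0.064; python3 -c "
from h import *
s=read_state();print(s['ft_force'])
d=get_image('top');c=max(blobs(mask(d['frame'],(45,90,30),(85,255,255))[150:240,225:300]),key=cv2.contourArea);print(cv2.minEnclosingCircle(c))"
```

```text
clock: 3.35
position: [0.5513, -0.1629, 0.1219]
tcp_rot: [-0.005, 1.0, -0.0, 0.001]
ft_force: [-0.0, -0.0, 0.4]
finger_gap: 0.0912
finger_force: 0.0
pos [ 0.5517 -0.1631  0.1224] yaw of tool y 1.581 z axis [ 0.0042 -0.0012 -1.    ] 3.4
px ((252.65489196777344, 203.55435180664062), 31.597810745239258) rect 548.649658203125 -162.8496856689453 46.23496627807617 55.557106018066406 89.3426513671875 circ (548.64453125, -163.09881591796875) 27.792470932006836
    [251 172] [ 0.5209 -0.1648]
    [226 191] [ 0.5374 -0.1858]
    [226 217] [ 0.5608 -0.1861]
    [254 234] [ 0.5764 -0.1616]
    [279 221] [ 0.564  -0.1399]
    [280 192] [ 0.5378 -0.14  ]
[ 0.11154051  0.55014172 -0.15056115]Traceback (most recent call last):
  File "<string>", line 4, in <module>
    d=get_image('top');c=max(blobs(mask(d['frame'],(45,90,30),(85,255,255))[150:240,225:300]),key=cv2.contourArea);print(cv2.minEnclosingCircle(c))
                         ~~~^^^^^^^^^^^^^^^^^^^^^^^^^^^^^^^^^^^^^^^^^^^^^^^^^^^^^^^^^^^^^^^^^^^^^^^^^^^^^^^^^^^^^^
ValueError: max() iterable argument is empty
```

View pics/w2.png

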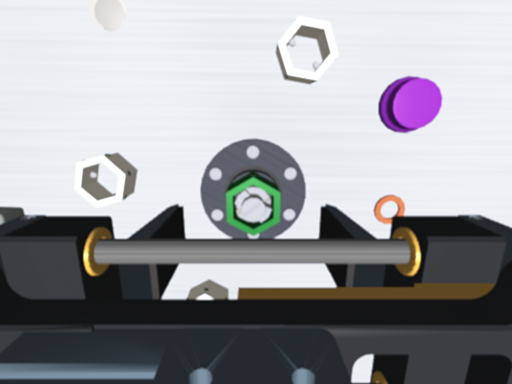

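Close wrist view: nut at (253,204), midway between the fingers (inner edges near columns 183 and 320), with clear space on both sides. Going down to put the fingertips just above the hub.

```bash
python3 -m creep '[[0.091,0.001,0,0.03,0,0,0],[0.091,0,0,0.025,0,0,0],[0.091,0,0,0.015,0,0,0],[0.091,0,0,0.006,0,0,0],[0.091,0,0,0,0,0,0],[0.091,0,0,0,0,0,0],[0.091,0,0,0,0,0,0]]'; python3 -m creep '[[0.06,0,0,0,0,0,0],[0.06,0,0,0,0,0,0],[0.06,0,0,0,0,0,0]]' 5;python3 -m creep '[[0.06,0,0,0,0,0,0]]'
```

```text
clock: 4.03
position: [0.5506, -0.1634, 0.0457]
tcp_rot: [-0.005, 1.0, -0.001, 0.002]
ft_force: [-0.3, 1.0, -0.6]
finger_gap: 0.0911
finger_force: 0.0
clock: 4.28
position: [0.5497, -0.1632, 0.0447]
tcp_rot: [-0.005, 1.0, -0.0, 0.001]
ft_force: [-0.4, 0.1, 0.1]
finger_gap: 0.0736
finger_force: 0.0
clock: 4.37
position: [0.5494, -0.1631, 0.0443]
tcp_rot: [-0.005, 1.0, -0.0, 0.0]
ft_force: [-0.5, -0.2, 0.2]
finger_gap: 0.0671
finger_force: 0.0
```

```bash
for i in 1 2 3 4; do python3 -m creep '[[0.04,0,0,0,0,0,0]]' 4 | tr '\n' ' '; echo; done
```

```text
clock: 4.45 position: [0.5493, -0.1631, 0.0441] tcp_rot: [-0.005, 1.0, 0.0, 0.0] ft_force: [-0.4, 0.1, 0.1] finger_gap: 0.0605 finger_force: 0.0 
clock: 4.53 position: [0.5492, -0.163, 0.0439] tcp_rot: [-0.005, 1.0, 0.0, 0.0] ft_force: [-1.0, 0.5, -0.0] finger_gap: 0.0542 finger_force: 0.0 
clock: 4.62 position: [0.5492, -0.1629, 0.0439] tcp_rot: [-0.005, 1.0, 0.0, -0.0] ft_force: [0.7, 1.2, 0.8] finger_gap: 0.0473 finger_force: 0.9 
clock: 4.7 position: [0.5492, -0.1628, 0.0439] tcp_rot: [-0.005, 1.0, 0.0, -0.0] ft_force: [-0.4, 0.7, -0.3] finger_gap: 0.0458 finger_force: 4.0
```

```bash
for i in 1 2; do python3 -m creep '[[0.04,0,0,0,0,0,0],[0.04,0,0,0,0,0,0]]' 4 | tr '\n' ' '; echo; done
```

```text
clock: 4.87 position: [0.5492, -0.1628, 0.0439] tcp_rot: [-0.005, 1.0, 0.0, -0.0] ft_force: [-0.0, 1.5, -0.5] finger_gap: 0.0454 finger_force: 4.0 
clock: 5.03 position: [0.5492, -0.1628, 0.0439] tcp_rot: [-0.005, 1.0, 0.0, 0.0] ft_force: [0.4, 2.2, 0.5] finger_gap: 0.0461 finger_force: 4.0
```

```bash
python3 -m creep '[[0.04,0,0.0005,0,0,0,0],[0.04,0,0,0,0,0,0],[0.04,0,0,0,0,0,0]]' 15 | tr '\n' ' '; echo; for i in 1 ; do python3 -m creep '[[0.04,0,0,-0.0006,0,0,0],[0.04,0,0,0,0,0,0],[0.04,0,0,0,0,0,0],[0.04,0,0,0,0,0,0]]' | tr '\n' ' '; echo; done;  python3 -m creep '[[0.04,0,0,0,0,0,0.04],[0.04,0,0,0,0,0,0],[0.04,0,0,0,0,0,0]]' | tr '\n' ' '
```

```text
clock: 5.28 position: [0.5492, -0.1628, 0.0439] tcp_rot: [-0.005, 1.0, -0.0, 0.0] ft_force: [-0.3, -0.8, -0.9] finger_gap: 0.0458 finger_force: 15.0 
clock: 5.62 position: [0.549, -0.1625, 0.0442] tcp_rot: [-0.005, 1.0, 0.0, -0.0] ft_force: [0.2, -0.2, -1.6] finger_gap: 0.0459 finger_force: 15.0 
clock: 5.87 position: [0.5491, -0.1625, 0.0444] tcp_rot: [0.014, 1.0, 0.0, -0.0] ft_force: [-0.2, 0.1, -2.7] finger_gap: 0.0459 finger_force: 15.0
```

```bash
python3 -m creep '[[0.04,0,0,0,0,0,0.05],[0.04,0,0,0,0,0,0],[0.04,0,0,0,0,0,0.05],[0.04,0,0,0,0,0,0]]' | tr '\n' ' ';echo;  python3 -m creep '[[0.04,0,0,0,0,0,0.04],[0.04,0,0,0,0,0,0]]' | tr '\n' ' ';echo; python3 -m creep '[[0.04,0,0,0,0,0,0.04],[0.04,0,0,0,0,0,0]]' | tr '\n' ' '; python3 -c "
from bench import *
print(read_state()['moment'])"
```

```text
clock: 6.2 position: [0.5492, -0.1625, 0.0445] tcp_rot: [0.064, 0.998, 0.0, -0.0] ft_force: [0.8, -0.4, -2.4] finger_gap: 0.0461 finger_force: 15.0 
clock: 6.37 position: [0.5491, -0.1624, 0.0444] tcp_rot: [0.084, 0.996, 0.0, -0.0] ft_force: [0.8, 0.2, -3.1] finger_gap: 0.0459 finger_force: 15.0 
clock: 6.53 position: [0.5491, -0.1624, 0.0444] tcp_rot: [0.104, 0.995, 0.0, -0.0] ft_force: [-0.4, 1.0, -2.9] finger_gap: 0.0457 finger_force: 15.0 [0.13417345 0.05030855 0.06457796]
```

```bash
python3 -m creep '[[0.04,0,0,0,0,0,0.05],[0.04,0,0,0,0,0,0],[0.04,0,0,0,0,0,0]]' | egrep 'pos|rot|force' | tr '\n' ' ';echo;  python3 -m creep '[[0.04,0,0,0,0,0,0.04],[0.04,0,0,0,0,0,0],[0.04,0,0,0,0,0,0]]' | egrep 'pos|rot|force' | tr '\n' ' '
```

```text
position: [0.5495, -0.1624, 0.0446] tcp_rot: [0.128, 0.992, 0.0, 0.0] ft_force: [0.5, 1.6, -2.0] finger_force: 15.0 
position: [0.5497, -0.1624, 0.0447] tcp_rot: [0.148, 0.989, 0.0, 0.0] ft_force: [1.4, 1.8, -0.9] finger_force: 15.0
```

```bash
python3 -m creep '[[0.04,0,0,0,0,0,0.04],[0.04,0,0,0,0,0,0],[0.04,0,0,0,0,0,0]]' | egrep 'pos|rot|force' | tr '\n' ' '
```

```text
position: [0.5498, -0.1624, 0.0448] tcp_rot: [0.168, 0.986, 0.0, 0.001] ft_force: [1.1, 3.0, -0.5] finger_force: 15.0
```

The nut is beginning to bear upward, so the climb may have started. Raising a little to feel it.

```bash
python3 -m creep '[[0.04,0,0,-0.0006,0,0,0],[0.04,0,0,0,0,0,0],[0.04,0,0,0,0,0,0],[0.04,0,0,0,0,0,0]]' | egrep 'pos|rot|force' | tr '\n' ' '; python3 -m creep '[[0.04,0,0,0,0,0,0]]' | egrep 'pos|rot|force' | tr '\n' ' '
```

```text
position: [0.5495, -0.1625, 0.0452] tcp_rot: [0.169, 0.986, 0.0, 0.0] ft_force: [2.1, 2.5, -2.3] finger_force: 15.0 position: [0.5495, -0.1625, 0.0452] tcp_rot: [0.169, 0.986, 0.0, 0.0] ft_force: [3.3, 3.3, -2.0] finger_force: 15.0
```

```bash
python3 -m creep '[[0.04,0,0.0005,0,0,0,0],[0.04,0,0,0,0,0,0],[0.04,0,0,0,0,0,0]]' | egrep 'pos|rot|force' | tr '\n' ' ';echo;  python3 -m creep '[[0.04,0,0,-0.0003,0,0,0.04],[0.04,0,0,0,0,0,0],[0.04,0,0,0,0,0,0]]' | egrep 'pos|rot|force' | tr '\n' ' '
```

```text
position: [0.5495, -0.1624, 0.0452] tcp_rot: [0.169, 0.986, -0.0, 0.0] ft_force: [2.0, 0.5, -1.6] finger_force: 15.0 
position: [0.5492, -0.1623, 0.0455] tcp_rot: [0.188, 0.982, -0.0, -0.0] ft_force: [0.4, -0.4, -1.6] finger_force: 15.0
```

```bash
python3 -m creep '[[0.04,0,0,-0.0004,0,0,0.04],[0.04,0,0,0,0,0,0],[0.04,0,0,0,0,0,0]]' | egrep 'pos|rot|force' | tr '\n' ' '
```

```text
position: [0.5493, -0.1622, 0.0458] tcp_rot: [0.208, 0.978, -0.0, -0.0] ft_force: [1.9, -0.7, -1.1] finger_force: 15.0
```

Risen 1.9 mm freely, more than the play allows, so it is on the climb. Following at 10 mm/rad.

```bash
python3 -m creep '[[0.04,0,0,-0.0005,0,0,0.04],[0.04,0,0,0,0,0,0],[0.04,0,0,0,0,0,0]]' | egrep 'pos|rot|force' | tr '\n' ' ';echo;  python3 -m creep '[[0.04,0,0,-0.0004,0,0,0.04],[0.04,0,0,0,0,0,0],[0.04,0,0,0,0,0,0]]' | egrep 'pos|rot|force' | tr '\n' ' '
```

```text
position: [0.5493, -0.162, 0.0463] tcp_rot: [0.227, 0.974, 0.0, -0.0] ft_force: [1.4, 0.1, -1.3] finger_force: 15.0 
position: [0.5493, -0.1619, 0.0466] tcp_rot: [0.247, 0.969, 0.0, -0.0] ft_force: [1.2, 1.6, -1.2] finger_force: 15.0
```

```bash
python3 -m creep '[[0.04,0,0,-0.0004,0,0,0.04],[0.04,0,0,0,0,0,0],[0.04,0,0,0,0,0,0]]' | egrep 'pos|rot|force' | tr '\n' ' ';echo;  python3 -m creep '[[0.04,0,0,-0.0004,0,0,0.04],[0.04,0,0,0,0,0,0],[0.04,0,0,0,0,0,0]]' | egrep 'pos|rot|force' | tr '\n' ' '
```

```text
position: [0.5492, -0.1616, 0.047] tcp_rot: [0.266, 0.964, 0.0, -0.0] ft_force: [1.8, 3.6, -2.4] finger_force: 15.0 
position: [0.5489, -0.1614, 0.0472] tcp_rot: [0.285, 0.958, 0.0, -0.001] ft_force: [0.3, 5.8, -3.7] finger_force: 15.0
```

```bash
python3 -m creep '[[0.04,0.0005,0.0008,0,0,0,0],[0.04,0,0,0,0,0,0],[0.04,0,0,0,0,0,0]]' | egrep 'pos|rot|force' | tr '\n' ' ';echo;  python3 -m creep '[[0.04,0,0,0,0,0,0],[0.04,0,0,0,0,0,0]]' | egrep 'pos|rot|force' | tr '\n' ' '
```

```text
position: [0.549, -0.1613, 0.0473] tcp_rot: [0.285, 0.958, -0.0, -0.0] ft_force: [-0.7, 2.4, -3.1] finger_force: 15.0 
position: [0.5492, -0.1614, 0.0475] tcp_rot: [0.286, 0.958, -0.0, -0.0] ft_force: [0.1, 1.1, -2.7] finger_force: 15.0
```

```bash
python3 -m creep '[[0.04,0,0,-0.0004,0,0,0.04],[0.04,0,0,0,0,0,0],[0.04,0,0,0,0,0,0]]' | egrep 'pos|rot|force' | tr '\n' ' ';echo;  python3 -m creep '[[0.04,0,0,-0.0004,0,0,0.03],[0.04,0,0,0,0,0,0],[0.04,0,0,0,0,0,0]]' | egrep 'pos|rot|force' | tr '\n' ' '
```

```text
position: [0.5494, -0.1614, 0.048] tcp_rot: [0.304, 0.953, -0.0, 0.0] ft_force: [0.2, 1.3, -3.5] finger_force: 15.0 
position: [0.5495, -0.1614, 0.0484] tcp_rot: [0.319, 0.948, -0.0, 0.0] ft_force: [-0.1, 0.8, -2.3] finger_force: 15.0
```

```bash
python3 -m creep '[[0.04,0,0,-0.0004,0,0,0.03],[0.04,0,0,0,0,0,0],[0.04,0,0,0,0,0,0]]' | egrep 'pos|rot|force' | tr '\n' ' ';echo;  python3 -m creep '[[0.04,0,0,-0.0003,0,0,0.03],[0.04,0,0,0,0,0,0],[0.04,0,0,0,0,0,0]]' | egrep 'pos|rot|force' | tr '\n' ' '
```

```text
position: [0.5495, -0.1613, 0.0488] tcp_rot: [0.333, 0.943, -0.0, 0.0] ft_force: [-0.6, 0.2, -3.2] finger_force: 15.0 
position: [0.5495, -0.1612, 0.0491] tcp_rot: [0.347, 0.938, -0.0, 0.0] ft_force: [0.2, 1.3, -2.5] finger_force: 15.0
```

Turned about 0.72 rad and risen 5.2 mm. Time for a light pull test.

```bash
python3 -m creep '[[0.04,0,0,-0.0006,0,0,0.03],[0.04,0,0,0,0,0,0],[0.04,0,0,0,0,0,0]]' | egrep 'pos|rot|force' | tr '\n' ' ';echo;  python3 -m creep '[[0.04,0,0,-0.0005,0,0,0],[0.04,0,0,0,0,0,0],[0.04,0,0,0,0,0,0]]' | egrep 'pos|rot|force' | tr '\n' ' '
```

```text
position: [0.5495, -0.1612, 0.0496] tcp_rot: [0.361, 0.933, 0.0, 0.0] ft_force: [-0.1, 1.2, -2.9] finger_force: 15.0 
position: [0.5494, -0.1611, 0.0499] tcp_rot: [0.361, 0.932, 0.0, -0.0] ft_force: [0.1, 0.1, -5.5] finger_force: 15.0
```

```bash
python3 -m creep '[[0.04,0,0,0,0,0,0],[0.04,0,0,0,0,0,0]]' | egrep 'pos|rot|force' | tr '\n' ' ';echo;  python3 -m creep '[[0.04,0,0,0,0,0,0.03],[0.04,0,0,0,0,0,0],[0.04,0,0,0,0,0,0]]' | egrep 'pos|rot|force' | tr '\n' ' '
```

```text
position: [0.5494, -0.1612, 0.05] tcp_rot: [0.361, 0.932, 0.0, -0.0] ft_force: [0.8, 0.8, -5.9] finger_force: 15.0 
position: [0.5493, -0.161, 0.0501] tcp_rot: [0.375, 0.927, 0.0, -0.0] ft_force: [0.5, 1.3, -3.9] finger_force: 15.0
```

```bash
python3 -m creep '[[0.04,0,0,-0.0005,0,0,0],[0.04,0,0,0,0,0,0],[0.04,0,0,0,0,0,0]]' | egrep 'pos|rot|force' | tr '\n' ' '
```

```text
position: [0.5493, -0.161, 0.0503] tcp_rot: [0.375, 0.927, 0.0, -0.0] ft_force: [0.2, 1.7, -8.1] finger_force: 15.0
```

```bash
python3 -m creep '[[0.04,0,0,0,0,0,0.03],[0.04,0,0,0,0,0,0],[0.04,0,0,0,0,0,0]]' | egrep 'pos|rot|force' | tr '\n' ' ';echo;  python3 -m creep '[[0.04,0,0,0,0,0,0.02],[0.04,0,0,0,0,0,0],[0.04,0,0,0,0,0,0]]' | egrep 'pos|rot|force' | tr '\n' ' '
```

```text
position: [0.5492, -0.1609, 0.0505] tcp_rot: [0.389, 0.921, 0.0, -0.0] ft_force: [0.3, 2.6, -7.1] finger_force: 15.0 
position: [0.5493, -0.1609, 0.0506] tcp_rot: [0.398, 0.917, 0.0, -0.0] ft_force: [0.1, 2.3, -6.4] finger_force: 15.0
```

```bash
python3 -m creep '[[0.04,0,0,-0.0003,0,0,0.02],[0.04,0,0,0,0,0,0],[0.04,0,0,0,0,0,0]]' | egrep 'pos|rot|force' | tr '\n' ' ';echo;  python3 -m creep '[[0.04,0,0,0,0,0,0.02],[0.04,0,0,0,0,0,0],[0.04,0,0,0,0,0,0]]' | egrep 'pos|rot|force' | tr '\n' ' '; python3 -c "
from bench import *
print(read_state()['moment'])"
```

```text
position: [0.5493, -0.161, 0.0509] tcp_rot: [0.408, 0.913, 0.0, -0.0] ft_force: [0.2, 2.5, -5.5] finger_force: 15.0 
position: [0.5495, -0.1612, 0.0511] tcp_rot: [0.417, 0.909, 0.0, 0.0] ft_force: [0.9, 1.9, -5.4] finger_force: 15.0 [ 0.33568129 -0.01543842  0.0186275 ]
```

```bash
python3 -m creep '[[0.04,0,0,-0.0005,0,0,0],[0.04,0,0,0,0,0,0],[0.04,0,0,0,0,0,0]]' | egrep 'pos|rot|force' | tr '\n' ' ';echo;  python3 -m creep '[[0.04,0,0,-0.0004,0,0,0],[0.04,0,0,0,0,0,0],[0.04,0,0,0,0,0,0]]' | egrep 'pos|rot|force' | tr '\n' ' '; python3 -c "
from h import *
d=get_image('side');c=max(blobs(mask(d['frame'],(45,60,20),(90,255,255))[185:225,235:275],10),key=cv2.contourArea,default=None);print(c is not None and cv2.boundingRect(c))
cv2.imwrite('pics/s1.png',cv2.resize(d['frame'][120:270,150:350,::-1],None,fx=4,fy=4,interpolation=2))"
```

```text
position: [0.5495, -0.1612, 0.0512] tcp_rot: [0.417, 0.909, 0.0, 0.0] ft_force: [0.9, 1.2, -8.1] finger_force: 15.0 
position: [0.5494, -0.1612, 0.0515] tcp_rot: [0.417, 0.909, 0.0, -0.0] ft_force: [2.3, 1.1, -11.8] finger_force: 15.0 (15, 0, 14, 20)
```

View pics/s1.png

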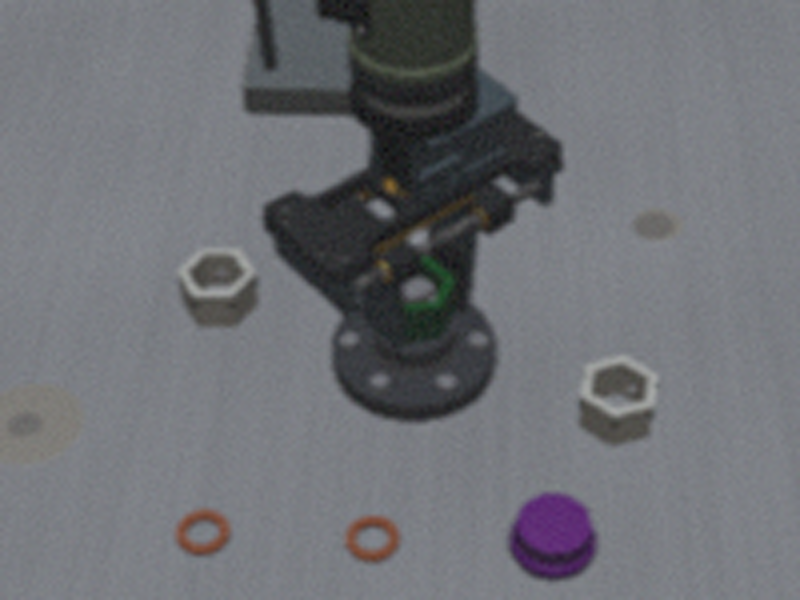

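The pull was resisted at about 10 N, so it isn't the gap yet. The side view shows the nut raised off the hub at (430,300), with everything else undisturbed. Easing the pull and turning on, watching the moment for a stop.

```bash
cat > m.py <<'E'
from bench import *
s=read_state();print("M",s['moment'].round(3),"F",s['ft_force'].round(1),"z",s['position'].round(5)[2])
E
python3 m.py;python3 -m creep '[[0.04,0,0,0.0004,0,0,0],[0.04,0,0,0,0,0,0],[0.04,0,0,0,0,0,0]]' >/dev/null; python3 m.py;  python3 -m creep '[[0.04,0,0,0,0,0,0.02],[0.04,0,0,0,0,0,0],[0.04,0,0,0,0,0,0]]' | egrep 'rot' ; python3 m.py
```

```text
M [ 0.11  -0.367 -0.028] F [  1.9   1.8 -11.8] z 0.05146
M [ 0.082 -0.256 -0.033] F [ 1.9  1.7 -9.9] z 0.05141
tcp_rot: [0.426, 0.905, 0.0, 0.0]
M [ 0.188 -0.189 -0.056] F [ 0.4  1.6 -9.9] z 0.05156
```

```bash
python3 -m creep '[[0.04,0,0,0,0,0,0.02],[0.04,0,0,0,0,0,0],[0.04,0,0,0,0,0,0]]' | egrep 'rot' ; python3 m.py
```

```text
tcp_rot: [0.435, 0.9, 0.0, 0.0]
M [ 0.323 -0.134 -0.011] F [-0.3  1.7 -7.3] z 0.05172
```

```bash
python3 -m creep '[[0.04,0,0,0,0,0,0.02],[0.04,0,0,0,0,0,0],[0.04,0,0,0,0,0,0]]' | egrep 'rot' ; python3 m.py
```

```text
tcp_rot: [0.444, 0.896, 0.0, 0.0]
M [ 0.355 -0.151 -0.01 ] F [ 0.2  2.9 -5.3] z 0.05187
```

Still climbing, since the pull relaxes as it turns. Continuing.

```bash
python3 -m creep '[[0.04,0,0,-0.0001,0,0,0.02],[0.04,0,0,0,0,0,0],[0.04,0,0,0,0,0,0]]' | egrep 'rot' ; python3 m.py;python3 -m creep '[[0.04,0,0,-0.0001,0,0,0.02],[0.04,0,0,0,0,0,0],[0.04,0,0,0,0,0,0]]' | egrep 'rot' ; python3 m.py
```

```text
tcp_rot: [0.453, 0.892, 0.0, 0.0]
M [ 0.363 -0.115  0.019] F [ 0.5  2.9 -3.7] z 0.05187
tcp_rot: [0.462, 0.887, 0.0, 0.0]
M [ 0.384 -0.207  0.086] F [ 1.3  3.4 -3.3] z 0.05188
```

```bash
python3 -m creep '[[0.04,0,0,-0.0002,0,0,0.02],[0.04,0,0,0,0,0,0],[0.04,0,0,0,0,0,0]]' | egrep 'rot' ; python3 m.py; python3 -m creep '[[0.04,0,0,-0.0004,0,0,0],[0.04,0,0,0,0,0,0],[0.04,0,0,0,0,0,0]]' | egrep 'rot' ; python3 m.py
```

```text
tcp_rot: [0.47, 0.882, 0.0, 0.0]
M [ 0.454 -0.493  0.25 ] F [ 2.9  3.  -3.9] z 0.05193
tcp_rot: [0.471, 0.882, 0.0, 0.0]
M [ 0.483 -0.726  0.211] F [ 5.   3.8 -7.7] z 0.05199
```

A torque of 0.25 Nm is building, which looks like the hard stop. Backing off a little and testing the pull there.

```bash
python3 -m creep '[[0.04,0,0,0.0002,0,0,-0.04],[0.04,0,0,0,0,0,0],[0.04,0,0,0,0,0,0]]' | egrep 'rot|gap' ; python3 m.py
```

```text
tcp_rot: [0.453, 0.891, 0.0, 0.0]
finger_gap: 0.0461
M [ 0.37  -0.663  0.022] F [ 2.5  2.7 -5.7] z 0.05219
```

```bash
python3 -m creep '[[0.04,0,0,0,0,0,-0.02],[0.04,0,0,0,0,0,0],[0.04,0,0,0,0,0,0]]' | egrep 'pos|rot|gap' ; python3 m.py
```

```text
position: [0.5499, -0.1612, 0.0522]
tcp_rot: [0.444, 0.896, 0.0, 0.0]
finger_gap: 0.0459
M [ 0.378 -0.719 -0.036] F [ 5.   2.  -3.9] z 0.05224
```

```bash
python3 -m creep '[[0.04,-0.0001,0.0007,0,0,0,0],[0.04,0,0,0,0,0,0],[0.04,0,0,0,0,0,0],[0.04,0,0,0,0,0,0]]' | egrep 'rot|gap' ; python3 m.py; python3 -m creep '[[0.04,0,0,-0.0005,0,0,0],[0.04,0,0,0,0,0,0],[0.04,0,0,0,0,0,0]]' | egrep 'pos' ; python3 m.py
```

```text
tcp_rot: [0.444, 0.896, -0.0, 0.0]
finger_gap: 0.0458
M [ 0.048 -0.418 -0.051] F [ 2.9  0.9 -3.6] z 0.05213
position: [0.55, -0.161, 0.0524]
M [-0.145 -0.533  0.032] F [ 3.2  0.4 -5. ] z 0.05242
```

```bash
python3 -m creep '[[0.04,-0.0003,0.0004,0,0,0,0],[0.04,0,0,-0.0005,0,0,0],[0.04,0,0,0,0,0,0],[0.04,0,0,0,0,0,0]]' | egrep 'pos' ; python3 m.py
```

```text
position: [0.5501, -0.1608, 0.0528]
M [-0.088 -0.289 -0.017] F [ 1.7 -0.2 -5.8] z 0.05283
```

```bash
python3 -m creep '[[0.04,0,0,0,0,0,0],[0.04,0,0,-0.0004,0,0,0],[0.04,0,0,0,0,0,0],[0.04,0,0,0,0,0,0]]' | egrep 'pos' ; python3 m.py
```

```text
position: [0.5503, -0.1605, 0.0535]
M [ 0.051 -0.212  0.032] F [ 1.2  0.8 -4.5] z 0.05353
```

It now rises under a light pull. Continuing gently upward.

```bash
python3 -m creep '[[0.04,0,0,-0.0005,0,0,0],[0.04,0,0,0,0,0,0],[0.04,0,0,0,0,0,0]]' | egrep 'pos' ; python3 m.py; python3 -m creep '[[0.04,0,0,-0.0005,0,0,0],[0.04,0,0,0,0,0,0],[0.04,0,0,0,0,0,0]]' | egrep 'pos' ; python3 m.py
```

```text
position: [0.5504, -0.1605, 0.054]
M [ 0.26  -0.1   -0.027] F [ 1.5  1.5 -3.1] z 0.05404
position: [0.5504, -0.1606, 0.0544]
M [ 0.373 -0.137 -0.034] F [ 0.1  2.1 -3.5] z 0.05445
```

```bash
python3 -m creep '[[0.04,0,0,-0.0005,0,0,0],[0.04,0,0,-0.0005,0,0,0],[0.04,0,0,0,0,0,0]]' | egrep 'pos' ; python3 m.py
```

```text
position: [0.5504, -0.1607, 0.0555]
M [ 0.35  -0.054 -0.011] F [ 1.3  2.1 -3.8] z 0.05554
```

```bash
python3 -m creep '[[0.04,0,0,-0.001,0,0,0],[0.04,0,0,-0.001,0,0,0],[0.04,0,0,-0.001,0,0,0],[0.04,0,0,0,0,0,0]]' 22| egrep 'pos' ; python3 m.py; python3 -m creep '[[0.04,0,0,-0.001,0,0,0],[0.04,0,0,-0.001,0,0,0],[0.04,0,0,-0.001,0,0,0],[0.04,0,0,0,0,0,0]]' | egrep 'pos' ; python3 m.py
```

```text
position: [0.5502, -0.161, 0.0587]
M [ 0.042  0.193 -0.027] F [-1.6  0.2 -1.9] z 0.05866
position: [0.5509, -0.1609, 0.0618]
M [-0.007  0.038 -0.031] F [ 0.2 -0.  -2.4] z 0.06182
```

```bash
python3 -m creep '[[0.04,0,0,-0.002,0,0,0],[0.04,0,0,-0.002,0,0,0],[0.04,0,0,-0.002,0,0,0],[0.04,0,0,-0.002,0,0,0],[0.04,0,0,-0.002,0,0,0],[0.04,0,0,0,0,0,0]]' | egrep 'pos' ; python3 m.py
```

```text
position: [0.5509, -0.1609, 0.072]
M [-0.03  -0.02   0.034] F [ 0.2 -1.2 -3.4] z 0.072
```

```bash
python3 -m creep '[[0.04,0,0,-0.005,0,0,0],[0.04,0,0,-0.01,0,0,0],[0.04,0,0,-0.01,0,0,0],[0.04,0,0,-0.01,0,0,0],[0.04,0,0,-0.01,0,0,0],[0.04,0,0,-0.01,0,0,0],[0.04,0,0,-0.005,0,0,0],[0.04,0,0,0,0,0,0],[0.04,0,0,0,0,0,0]]' 25| egrep 'pos|gap' ; python3 m.py; python3 - <<'E'
from h import *
d=get_image('side')
cv2.imwrite('pics/s2.png',cv2.resize(d['frame'][120:270,150:350,::-1],None,fx=4,fy=4,interpolation=2))
E
```

```text
position: [0.5506, -0.1608, 0.1318]
finger_gap: 0.0461
M [0.019 0.054 0.03 ] F [-0.4  0.2 -3.2] z 0.13176
```

View pics/s2.png

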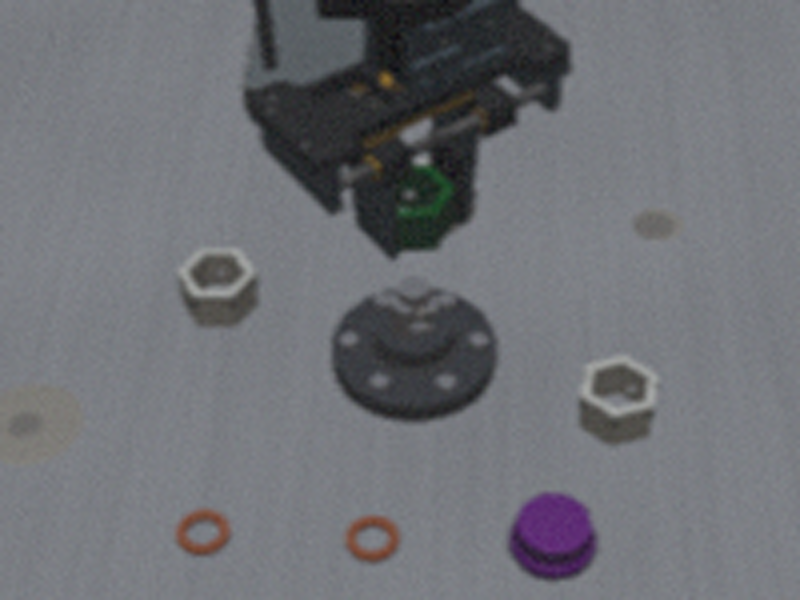

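The nut at (425,205) is in the fingers, upright and clear of the bare spigot at (412,300). Carrying it to the tray.

```bash
python3 -m creep '[[0.04,0.008,0.005,0,0,0,0],[0.04,0.0169,0.0105,0,0,0,0],[0.04,0.0169,0.0105,0,0,0,0],[0.04,0.0169,0.0105,0,0,0,0],[0.04,0.0169,0.0105,0,0,0,0],[0.04,0.0169,0.0105,0,0,0,0],[0.04,0.0169,0.0105,0,0,0,0],[0.04,0.0169,0.0105,0,0,0,0],[0.04,0.0169,0.0105,0,0,0,0],[0.04,0.0169,0.0105,0,0,0,0],[0.04,0.0169,0.0105,0,0,0,0],[0.04,0.0169,0.0105,0,0,0,0]]' |egrep 'pos|gap'
python3 -m creep '[[0.04,0.0169,0.0105,0,0,0,0],[0.04,0.0169,0.0105,0,0,0,0],[0.04,0.0169,0.0105,0,0,0,0],[0.04,0.0169,0.0105,0,0,0,0],[0.04,0.0169,0.0105,0,0,0,0],[0.04,0.0169,0.0105,0,0,0,0],[0.04,0.0169,0.0105,0,0,0,0],[0.04,0.0169,0.0105,0,0,0,0],[0.04,0.008,0.005,0,0,0,0],[0.04,0,0,0,0,0,0],[0.04,0,0,0,0,0,0],[0.04,0,0,0,0,0,0]]' |egrep 'pos|gap|rot'; python3 m.py
python3 - <<'E'
from h import *
d=get_image('top');cv2.imwrite('pics/t2.png',cv2.resize(d['frame'][130:270,30:210,::-1],None,fx=4,fy=4,interpolation=2))
for c in blobs(mask(d['frame'],(100,120,30),(120,255,255)),200): print(cv2.boundingRect(c))
E
```

```text
position: [0.5279, 0.068, 0.1308]
finger_gap: 0.0456
position: [0.5126, 0.2335, 0.1312]
tcp_rot: [0.444, 0.896, -0.001, -0.0]
finger_gap: 0.046
M [-0.076 -0.055  0.01 ] F [-0.2 -1.3 -2.6] z 0.13116
(64, 163, 72, 75)
```

View pics/t2.png

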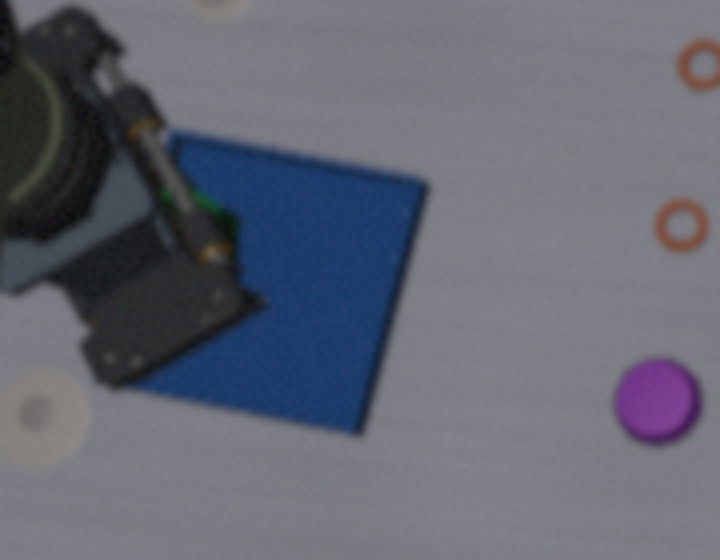

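Top crop: gripper and nut (green edge near (205,205)) over the tray. Raised height shifts them left, and the ray casts put them at the tray centre. Lowering.

```bash
python3 -m creep '[[0.04,0,0,0.008,0,0,0],[0.04,0,0,0.015,0,0,0],[0.04,0,0,0.015,0,0,0],[0.04,0,0,0.015,0,0,0],[0.04,0,0,0.015,0,0,0],[0.04,0,0,0.015,0,0,0],[0.04,0,0,0.01,0,0,0],[0.04,0,0,0.005,0,0,0],[0.04,0,0,0.002,0,0,0],[0.04,0,0,0,0,0,0],[0.04,0,0,0,0,0,0],[0.04,0,0,0,0,0,0]]' |egrep 'pos|gap'; python3 m.py
python3 -m creep '[[0.04,0,0,0.001,0,0,0],[0.04,0,0,0.001,0,0,0],[0.04,0,0,0.001,0,0,0],[0.04,0,0,0.001,0,0,0],[0.04,0,0,0,0,0,0],[0.04,0,0,0,0,0,0]]' |egrep 'pos|gap'; python3 m.py
```

```text
position: [0.5135, 0.2346, 0.0323]
finger_gap: 0.0459
M [-0.055  0.033 -0.017] F [ 0.2 -0.5 -1.7] z 0.03228
position: [0.5129, 0.2343, 0.0274]
finger_gap: 0.0459
M [-0.038  0.028  0.002] F [ 0.3  0.5 -3.3] z 0.02737
```

```bash
for a in 1; do python3 -m creep '[[0.04,0,0,0.001,0,0,0],[0.04,0,0,0.001,0,0,0],[0.04,0,0,0.001,0,0,0],[0.04,0,0,0.001,0,0,0],[0.04,0,0,0.001,0,0,0],[0.04,0,0,0,0,0,0],[0.04,0,0,0,0,0,0],[0.04,0,0,0,0,0,0]]' >/dev/null; python3 m.py; python3 -m creep '[[0.04,0,0,0.001,0,0,0],[0.04,0,0,0,0,0,0],[0.04,0,0,0,0,0,0]]'>/dev/null; python3 m.py; done
```

```text
M [ 0.007 -0.001  0.018] F [ 0.4  0.3 -3.2] z 0.02247
M [-0.036 -0.012  0.055] F [ 0.2  0.2 -2.7] z 0.02139
```

```bash
python3 -m creep '[[0.04,0,0,0.001,0,0,0],[0.04,0,0,0,0,0,0],[0.04,0,0,0,0,0,0]]'>/dev/null; python3 m.py
```

```text
M [-0.015  0.061  0.051] F [-0.1  0.7 -3. ] z 0.02036
```

```bash
python3 -m creep '[[0.04,0,0,0.001,0,0,0],[0.04,0,0,0,0,0,0],[0.04,0,0,0,0,0,0]]'>/dev/null; python3 m.py
```

```text
M [-0.028 -0.045 -0.056] F [-0.2 -0.4 -2.5] z 0.01939
```

```bash
python3 -m creep '[[0.04,0,0,0.001,0,0,0],[0.04,0,0,0,0,0,0],[0.04,0,0,0,0,0,0]]'>/dev/null; python3 m.py
```

```text
M [-0.094 -0.022  0.011] F [-0.5 -0.4 -2. ] z 0.0184
```

```bash
python3 -m creep '[[0.04,0,0,0.0007,0,0,0],[0.04,0,0,0,0,0,0],[0.04,0,0,0,0,0,0]]'>/dev/null; python3 m.py
```

```text
M [-0.055 -0.042 -0.045] F [ 0.2 -0.3 -2.2] z 0.01771
```

```bash
python3 -m creep '[[0.04,0,0,0.0006,0,0,0],[0.04,0,0,0,0,0,0],[0.04,0,0,0,0,0,0]]'>/dev/null; python3 m.py
```

```text
M [-0.035  0.081  0.036] F [ 0.7 -0.1 -1.5] z 0.01712
```

```bash
python3 -m creep '[[0.04,0,0,0.0006,0,0,0],[0.04,0,0,0,0,0,0],[0.04,0,0,0,0,0,0]]'>/dev/null; python3 m.py
```

```text
M [-0.001  0.011 -0.064] F [ 0.3 -0.4 -3.4] z 0.0165
```

```bash
python3 -m creep '[[0.04,0,0,0.0006,0,0,0],[0.04,0,0,0,0,0,0],[0.04,0,0,0,0,0,0]]'>/dev/null; python3 m.py
```

```text
M [-0.08   0.001 -0.024] F [ 0.5 -0.2 -2.6] z 0.01591
```

```bash
python3 -m creep '[[0.04,0,0,0.0006,0,0,0],[0.04,0,0,0,0,0,0],[0.04,0,0,0,0,0,0]]'>/dev/null; python3 m.py
```

```text
M [-0.024 -0.04   0.07 ] F [ 0.4  0.5 -2.4] z 0.01531
```

```bash
python3 -m creep '[[0.04,0,0,0.0005,0,0,0],[0.04,0,0,0,0,0,0],[0.04,0,0,0,0,0,0]]'>/dev/null; python3 m.py
```

```text
M [-0.086  0.024  0.006] F [ 0.1  0.2 -1.5] z 0.01491
```

```bash
python3 -m creep '[[0.04,0,0,0.0005,0,0,0],[0.04,0,0,0,0,0,0],[0.04,0,0,0,0,0,0]]'>/dev/null; python3 m.py
```

```text
M [-0.194  0.274 -0.027] F [-1.8 -1.5  4.1] z 0.01487
```

Contact with the floor at 4 N. Opening gently to 60 mm.

```bash
python3 -m creep '[[0.048,0,0,0,0,0,0],[0.05,0,0,0,0,0,0],[0.06,0,0,0,0,0,0],[0.07,0,0,0,0,0,0],[0.07,0,0,0,0,0,0],[0.07,0,0,0,0,0,0],[0.07,0,0,0,0,0,0]]' 5|egrep 'gap|force'; python3 m.py
python3 -m creep '[[0.07,0,0,-0.003,0,0,0],[0.07,0,0,-0.005,0,0,0],[0.07,0,0,-0.01,0,0,0],[0.07,0,0,-0.02,0,0,0],[0.07,0,0,-0.03,0,0,0],[0.07,0,0,-0.03,0,0,0],[0.07,0,0,-0.03,0,0,0],[0.07,-0.03,0,0,0,0,0],[0.07,-0.03,0,0,0,0,0],[0.07,-0.03,0,0,0,0,0],[0.07,0,0,0,0,0,0],[0.07,0,0,0,0,0,0]]'
python3 w.py w3 0.035; python3 - <<'E'
import cv2,numpy as np
from h import *
a=cv2.imread('pics/w3.png');b=get_image('side')['frame'][:,:,::-1]
cv2.imwrite('pics/f.png',cv2.resize(np.hstack([a,b]),(800,300)))
E
```

```text
ft_force: [0.2, -0.2, -0.4]
finger_gap: 0.0699
finger_force: 0.0
M [-0.095  0.018 -0.018] F [ 0.2 -0.2 -0.4] z 0.01429
clock: 28.6
position: [0.5681, 0.1617, 0.1432]
tcp_rot: [0.445, 0.896, 0.0, 0.0]
ft_force: [0.5, 0.2, -0.1]
finger_gap: 0.0703
finger_force: 0.0
pos [0.5674 0.1625 0.143 ] yaw of tool y 0.65 z axis [ 2.e-04  6.e-04 -1.e+00] 28.65
px ((251.5, 102.0), 28.04024887084961) rect 514.056396484375 231.43214416503906 45.692989349365234 51.19639205932617 37.13447570800781 circ (513.7345581054688, 231.5724639892578) 25.95726203918457
    [250  74] [0.4975 0.251 ]
    [228  88] [0.4883 0.2285]
    [228 116] [0.5033 0.2078]
    [253 130] [0.5307 0.2119]
    [274 117] [0.5395 0.2341]
    [275  88] [0.5238 0.2555]
```

View pics/f.png

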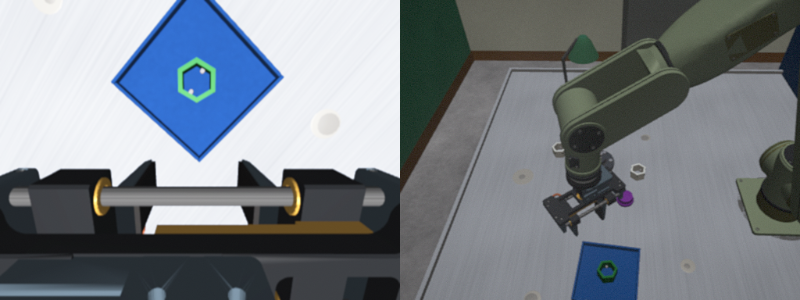

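The nut lies flat near the tray centre, at (196,79) in the wrist half of the picture and (606,271) in the side half. The fingers are clear, so I'm handing in.

```bash
python3 -c "
from bench import *
print(finish_job())"
```

```text
the job is handed in; nothing more can be done
None
```

The green nut was unscrewed clockwise, drawn straight up off the spigot, set flat near the centre of the blue tray and released. The job was handed in at about 29 s; no verdict came back.

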